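Dock a pipette-tip box and close its catch

TASK

Get the yellow tip box ready for pipetting: push it along the worktop, without lifting it, into the grey U-shaped dock until it is fully home against the back stop, then push the blue catch fully shut behind it. Leave the bottles and the small carton beside the dock where they stand.

Things in the scene. Friction and masses are not known exactly. Their poses are not given: they have to be found in the camera images.
- tip_box: Loose yellow pipette-tip box, fixed clear lid, 58 mm high, 0.11 to 0.23 kg. Origin under it on the worktop; in its frame the base spans x -58 to +62, y -52 to +52 mm, with upright flat sides. Latch in the middle of the -x face. Goes into the dock +y face first: push on the -y face. Starts 0.25 to 0.31 m short of home, up to 40 mm off the dock's centre line, turned up to 0.35 rad.
- dock: Grey U-shaped dock, fixed, no floor (the box slides on the worktop). Origin on the worktop, exactly where the box's origin lies when home, axes parallel; the box goes in along the dock's +y. Frame: back stop face at y = +52 mm; rails 24 mm high, inner faces at x = -61 and +65 mm (3 mm play each side of the box), straight from y = -50 mm to the stop.
- dock_mouth (a point): Middle of the dock's mouth on the worktop, in the dock's frame x = +2, y = -82 mm. Here the flared lead-ins are 158 mm apart; they narrow to the 126 mm lane at y = -50 mm. The lead-in on the dock's +x side is only 9 mm high.
- dock_pad (a point): Middle of the sprung white pad that stands out of the +x rail by up to 9 mm, 8 to 18 mm above the worktop, with sloped ends. It yields to the box and presses it against the -x rail with about 1 to 3 N, so the last 80 mm of the push need a few newtons more.
- catch (a joint): Blue swing catch on a vertical pivot at the mouth's +x corner. 0 = shut, bar along the dock's -x, across the mouth; grows counter-clockwise from above as it opens; 1.57 = bar along the dock's -y; starts at 1.6 to 2.0, stop at 2.3. Friction 0.06 N m holds it where it is left. Bar 13 mm wide, 10 to 22 mm above the worktop; shut, its inner face is 3.5 mm behind a box that is home.
- catch_post (a point): Top centre of the upright round finger post near the free end of the catch: 12 to 14 mm in diameter, reaches from the bar (22 mm) up to 46 mm above the worktop, 62 mm from the pivot. It moves with the catch.
- catch_pivot (a point): Pivot axis of the catch, at the height of the bar's top (22 mm); in the dock's frame x = +84, y = -62 mm.
- dropper_bottle: Loose amber dropper bottle with a red bulb, 36 mm in diameter, 113 mm high, origin under its centre. Stands behind the back stop. Not to be moved.
- cap_bottle: Loose clear bottle with a blue cap, 58 mm in diameter, 126 mm high, origin under its centre. Stands beyond the dock. Not to be moved.
- carton: Loose small white carton lying flat, 62 x 100 x 30 mm, origin under its centre. Lies between the dock and the robot. Not to be moved.
Mind the look-alikes: they are no part of the job. Leave any turquoise look-alike of the dock alone. What is shaped like the tip_box but purple is not meant.

How it is judged:
By the outcome, as a careful person would: the job done as asked, in the order asked, and still so for the second after the job is handed in, with the robot touching nothing.
It also fails if it takes over 72 s, if anything falls off the work surface, if the arm or the gripper's body presses on something with over 40 N, if the wrist force passes 120 N, or if a joint passes its speed limit or range.

ROBOT

A 6-joint arm with a two-finger parallel gripper is mounted at the origin on a cart in front of the work surface, level with it; the furniture and walls round the work are solid. World frame = base frame: x ahead of the robot, y to its left, z up, the work surface at z = 0. Lengths are in mm, angles in rad, forces in N, time in s.
With the tool pointing down it reaches from about 325 to 925 mm from the base axis. Payload 3.1 kg.
Tool frame: the origin (TCP) lies on the centre line of the jaws, within the pads' length; the fingertips stand 22 mm ahead of it and the grasp point (between the pads) lies 3 mm ahead of it; z points along the fingers, y is the direction in which the jaws open and shut (so a half turn about z gives the same grasp; the last joint's range is limited). The gripper opens to 85 mm and grips with 20 to 120 N. Pads are 22 mm wide; open, the fingers measure 114 mm over their backs; the gripper's body (76 mm by 85 mm) begins 54 mm behind the grasp point. The pads swing forward as they close: fully open they stand 13 mm farther back than shut.
Start: joints at [1.206, 0.217, 1.613, -0, 1.311, -0.112], TCP at [156.303, 605.152, 253.3] pointing down, gripper open.
Joint ranges: [-2.75, 2.75], [-0.78, 2.1], [0.31, 2.55], [-1.13, 4.27], [0.13, 2.63], [-2.58, 2.58]. Speed limits (rad/s): [2.79, 2.79, 3.14, 3.14, 3.14, 3.14].

INTERFACE

Orientations are given as a rotation vector (axis times angle).
In Python, from station import read_state, camera, get_calibration, close_job gives the robot as it stands. The module is installed in compiled form; this text tells all that it offers.
- The arm moves only by the tool play_rows, never from a script. Its argument "increments" is a list that holds one entry, the list of rows, each a list of 7 numbers: the shift along the world's x, y, z in units of 25 mm (1.0 is 25 mm), then the turn, a rotation vector about the world's x, y, z in units of 5 degrees (1.0 is 5 degrees), then the opening in per cent of the stroke, from 0 (shut) to 100 (fully open). A call has 1 to 20 rows; each row shifts and turns the commanded pose from where the row before left it; what a row does not reach is not made up. A row lasts 1/12 s, in which the tool goes at most 41.7 mm and 7.16 degrees, less where a joint would pass 70% of its speed; a pose out of reach is approached as far as the arm can. A call is refused whole if a number of a shift passes 1 or a number of a turn 1, either way. A call with a gripper value outside its range is refused whole. The fingers move at their own pace and stop on an object; "newtons" is the grip in N (left out, the last holds). Time passes only in rows, so rows that do not move let the fingers close. It gives the time, the measured TCP pose, the force and the opening at its end, in the units of the state.
- read_state(): the state, without advancing time (a new reading comes with each control period).
- camera(name): name is "scene" or "top" or "wrist"; returns the picture (480x640x3 uint8, red, green, blue); there is no depth.
- get_calibration(name): a dict with "fx", "fy", "cx", "cy" (pixels), "R" (3x3) and "t" (3): a world point X has camera coordinates R X + t; the wrist camera has in their place "mount" (4x4, takes a point from camera to tool coordinates, whose origin is the TCP and whose axes are the flange's). Camera axes: x right, y down, z forward; pixel columns grow to the right and rows downward; lengths in mm; the calibration is good to about 2 mm. A picture is of the moment at which its call begins: read the wrist's pose just before it. get_calibration takes no time and is no camera call.
- close_job(): hands the job in, once; it reports no verdict.
The state is a dict: "clock": time; "joint_positions": joint angles; "qvel": joint speeds; "effort": joint torques, N m; "ee_pos": TCP position; "ee_rot": TCP orientation; "contact_force": force on the tool from outside, world axes, zero at the start; "moment": the same for the moment, N m; "finger_gap": opening from 0.0 (shut) to 1.0 (fully open).
Only numpy, scipy, OpenCV 4.12 (cv2) and the standard library are available. Lean on these libraries where they do the work, as an engineer would, in place of code of your own. Each camera call takes 0.05 s, during which the arm holds its last target. There are 200 camera calls.

## Working session

There is one attempt and no reset: what is moved stays moved. The work goes in short steps, Python scripts to look and compute and a tool call to move; the robot and the scene stay as the last step left them, time stands still between calls to the robot, and variables do not carry over. Pictures are saved under pics/ and viewed, on a budget of 10 in all, crops included, one or two more only if the job needs it, and the job is handed in when it is done.

Besides the shell and the picture viewer there is one more tool, called after "Call:" by a JSON object that holds its "method" and its "body". play_rows: Moves the arm, as the interface text tells. Its arguments: {"type":"object","properties":{"increments":{"type":"array"},"newtons":{"type":"number"}},"required":["increments"]}

```bash
mkdir -p pics
cat > h.py <<'E'
import numpy as np, cv2
from station import *
def snap(n,f):
    im=camera(n); cv2.imwrite(f'pics/{f}.png',im[:,:,::-1]); return im
def ray(n,u,v,z=0.):
    c=get_calibration(n); R=np.array(c['R']);t=np.array(c['t'])
    d=R.T@np.array([(u-c['cx'])/c['fx'],(v-c['cy'])/c['fy'],1]); o=-R.T@t
    return o+d*(z-o[2])/d[2]
def proj(n,P):
    c=get_calibration(n); p=np.array(c['R'])@np.array(P,float)+np.array(c['t'])
    return p[0]/p[2]*c['fx']+c['cx'],p[1]/p[2]*c['fy']+c['cy']
E
python3 - <<'E'
from h import *
print(read_state())
snap('top','t0');snap('scene','s0')
for n in('top','scene'):
    c=get_calibration(n);print(n,c['fx'],-np.array(c['R']).T@np.array(c['t']))
E
```

```text
{'clock': 0.0, 'joint_positions': array([ 1.20579404e+00,  2.17746944e-01,  1.61495524e+00,  5.98145715e-06,
        1.31130264e+00, -1.12202298e-01]), 'qvel': array([-0.00029802, -0.00117474, -0.00058799, -0.00047676, -0.0011798 ,
       -0.00039215]), 'effort': array([ 4.38113811e-04, -3.96875775e+01, -3.03838849e+01, -5.22145160e-05,
        9.98103846e-03,  1.04580528e-05]), 'ee_pos': array([156.02255918, 604.41243589, 251.96166647]), 'ee_rot': array([-0.3959703 , -3.11595593,  0.00367886]), 'contact_force': array([ 0.15404074,  0.20595477, -0.51766643]), 'moment': array([ 0.00577609, -0.03752213,  0.01857077]), 'finger_gap': 1.0023534049486218}
top 476.8026253851391 [504.36901943  28.88360231 980.92798317]
scene 588.760898224692 [-341.43870169 -718.42126826  915.18370312]
```

View pics/t0.png

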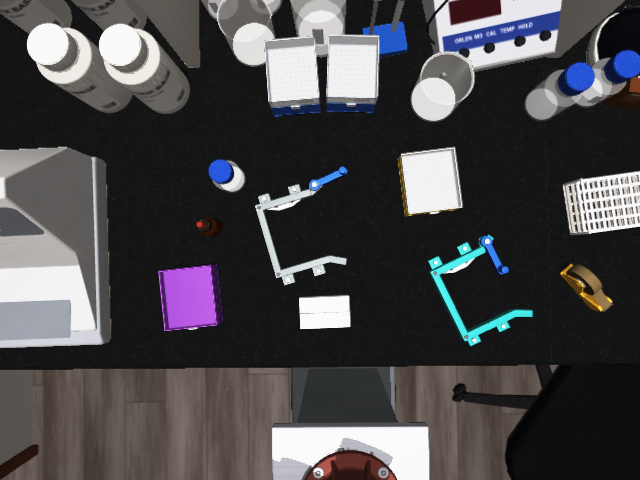

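View pics/s0.png

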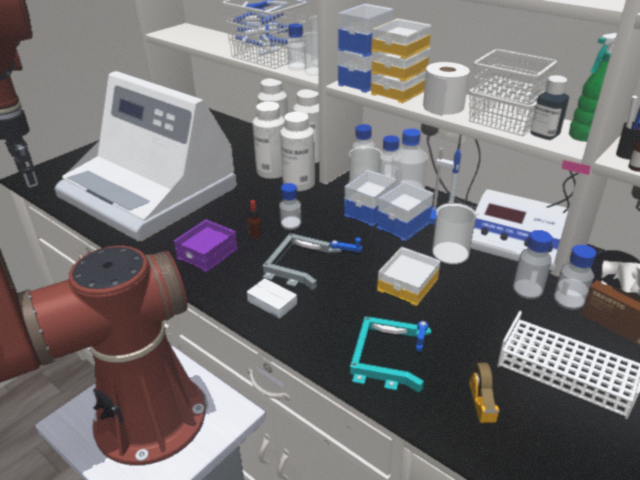

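The top view shows the grey dock at about (258–346, 185–277), its mouth to the right (world −y) and the catch at (315,184)→(343,171). The yellow box is at about (399–462, 148–216). I'll enlarge this region.

Run:
```python
import cv2
a=cv2.imread('pics/t0.png')[140:290,235:475]
cv2.imwrite('pics/t0c.png',cv2.resize(a,(800,500),interpolation=cv2.INTER_CUBIC))
```

```text
(no output)
```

View pics/t0c.png

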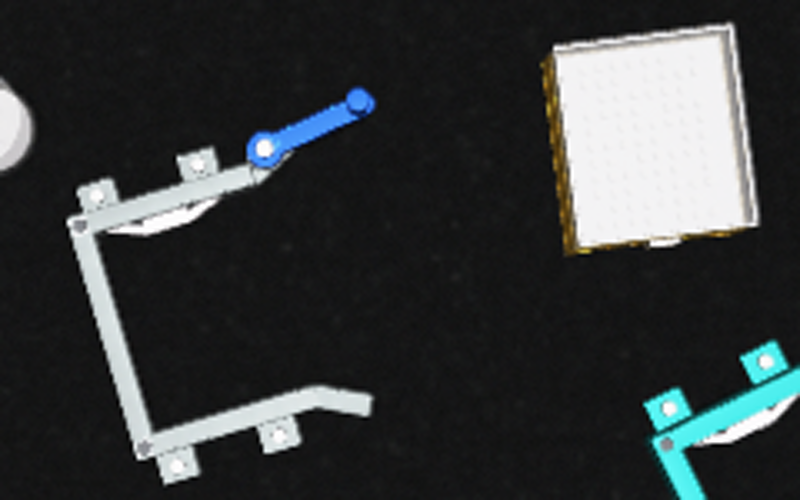

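```bash
cat >> h.py <<'E'
def fit(loc,W):
    loc=np.array(loc,float)[:,:2];W=np.array(W)[:,:2];a=loc-loc.mean(0);b=W-W.mean(0)
    th=np.arctan2((a[:,0]*b[:,1]-a[:,1]*b[:,0]).sum(),(a*b).sum())
    R=np.array([[np.cos(th),-np.sin(th)],[np.sin(th),np.cos(th)]]); o=W.mean(0)-R@loc.mean(0)
    return o,th,(loc@R.T+o-W)
E
python3 - <<'E'
from h import *
q=lambda u,v,z:ray('top',235+(u+.5)/3.3333-.5,140+(v+.5)/3.3333-.5,z)
L=[(84,-62),(65,52),(-61,52),(-61,-50)]
W=[q(264,150,24),q(97,232,24),q(152,433,24),q(315,386,24)]
o,th,r=fit(L,W);print('dock',o,th,r.round(1))
post=q(360,101,46);piv=W[0];print('post',post,np.hypot(*(post-piv)[:2]))
R=np.array([[np.cos(th),-np.sin(th)],[np.sin(th),np.cos(th)]])
print('piv',R@[84,-62]+o)
d=R.T@(post-piv)[:2];print('catch',np.arctan2(d[1],d[0])-np.pi)
Lb=[(62,52),(62,-52),(-58,-52),(-58,52)]
B=[q(553,48,58),q(733,25,58),q(758,226,58),q(577,248,58)]
ob,tb,rb=fit(Lb,B);print('box',ob,tb,rb.round(1),[np.linalg.norm(B[i]-B[i-1]) for i in range(4)])
print('box in dock',R.T@(ob-o),tb-th)
for n,p in(('mouth',(2,-82)),('pushpt home',(2,-52))):print(n,R@p+o)
print(ray('top',324,312,30),ray('top',350,312,30))
for k in ((84,-62,22),(65,52,24),(-61,-50,24)):print(k,proj('scene',np.r_[R@k[:2]+o,k[2]]))
E
```

```text
dock [543.96328331  99.98421707] 0.2690618559721564 [[ 0.2 -1.4]
 [-0.5  1.5]
 [ 0.  -0.2]
 [ 0.3  0.2]]
post [665.97942517   6.05586342  46.        ] 62.99374402972356
piv [641.42230665  62.54441511]
catch -4.577402916082983
box [ 637.75438364 -164.10670616] 0.10178418912902155 [[ 1.6  0.1]
 [ 1.   0.6]
 [-1.5  0. ]
 [-1.2 -0.6]] [np.float64(117.1795209512557), np.float64(104.5732893911493), np.float64(117.46348112811734), np.float64(104.66577995090911)]
box in dock [  20.21402159 -279.52134009] -0.1672776668431349
mouth [567.68915213  21.46617361]
pushpt home [559.71433723  50.38679475]
[386.05921854  47.35197392  30.        ] [385.47951199  -4.22501518  30.        ]
(84, -62, 22) (np.float64(334.64077073090425), np.float64(242.60800306468417))
(65, 52, 24) (np.float64(292.3364186292499), np.float64(236.07773386177266))
(-61, -50, 24) (np.float64(306.8323459781149), np.float64(272.534429401029))
```

Call:
{"method": "play_rows", "body": {"increments": [[[0.52, -0.92, 0, 0, 0, 0, 60], [0.52, -0.92, 0, 0, 0, 0, 60], [0.52, -0.92, 0, 0, 0, 0, 60], [0.52, -0.92, 0, 0, 0, 0, 60], [0.52, -0.92, 0, 0, 0, 0, 60], [0.52, -0.92, 0, 0, 0, 0, 60], [0.52, -0.92, 0, 0, 0, 0, 60], [0.52, -0.92, 0, 0, 0, 0, 60], [0.52, -0.92, 0, 0, 0, -1, 60], [0.52, -0.92, 0, 0, 0, -1, 60], [0.52, -0.92, 0, 0, 0, -1, 60], [0.48, -0.93, 0, 0, 0, -1, 60], [0.48, -0.93, 0, 0, 0, -1, 60], [0.48, -0.93, 0, 0, 0, -1, 60], [0.48, -0.93, 0, 0, 0, -1, 60], [0.48, -0.93, 0, 0, 0, -1, 60], [0.48, -0.93, 0, 0, 0, -1, 60], [0.48, -0.93, 0, 0, 0, -1, 60], [0.48, -0.93, 0, 0, 0, -1, 60], [0.48, -0.93, 0, 0, 0, -1, 60]]]}}

```text
clock: 1.77
ee_pos: [407.3, 141.6, 252.9]
ee_rot: [-1.906, -2.496, 0.001]
contact_force: [0.1, 0.1, 0.2]
finger_gap: 0.6
```

Call:
{"method": "play_rows", "body": {"increments": [[[0.57, -0.94, 0, 0, 0, -1, 60], [0.57, -0.94, 0, 0, 0, -1, 60], [0.57, -0.94, 0, 0, 0, 0, 60], [0.57, -0.94, 0, 0, 0, 0, 60], [0.57, -0.94, 0, 0, 0, 0, 60], [0.57, -0.94, 0, 0, 0, 0, 60], [0.57, -0.94, 0, 0, 0, 0, 60], [0.57, -0.94, 0, 0, 0, 0, 60], [0.57, -0.94, 0, 0, 0, 0, 60], [0.57, -0.94, 0, 0, 0, 0, 60], [0.57, -0.94, 0, 0, 0, 0, 60], [0.57, -0.94, 0, 0, 0, 0, 60], [0.57, -0.94, 0, 0, 0, 0, 60], [0.57, -0.94, 0, 0, 0, 0, 60], [0.57, -0.94, 0, 0, 0, 0, 60], [0.57, -0.94, 0, 0, 0, 0, 60], [0.57, -0.94, 0, 0, 0, 0, 60]]]}}

```text
clock: 3.18
ee_pos: [649.7, -257.6, 252.3]
ee_rot: [-2.111, -2.324, 0.001]
contact_force: [-0.2, 0.0, 0.2]
finger_gap: 0.603
```

Call:
{"method": "play_rows", "body": {"increments": [[[0, 0, -1, 0, 0, 0, 60], [0, 0, -1, 0, 0, 0, 60], [0, 0, -1, 0, 0, 0, 60], [0, 0, -1, 0, 0, 0, 60], [0, 0, -1, 0, 0, 0, 60], [0, 0, -1, 0, 0, 0, 60], [0, 0, -1, 0, 0, 0, 60], [0, 0, -1, 0, 0, 0, 60], [0, 0, 0, 0, 0, 0, 60]]]}}

```text
clock: 3.93
ee_pos: [644.4, -254.0, 45.6]
ee_rot: [-2.103, -2.316, 0.005]
contact_force: [-1.6, 0.3, -1.4]
finger_gap: 0.6
```

Run:
```python
from h import *
a=snap('top','t1')[110:290,230:480]; b=snap('scene','s1')[200:400,230:530]
s=read_state();print(s['ee_pos'],s['ee_rot'],s['contact_force'])
a=cv2.resize(a,(800,576)); b=cv2.resize(b,(800,533))
cv2.imwrite('pics/t1c.png',a[:,:,::-1]);cv2.imwrite('pics/s1c.png',b[:,:,::-1])
```

```text
[ 648.11315115 -255.82763234   51.4320169 ] [-2.10922161e+00 -2.32265662e+00  1.64178503e-03] [-0.01768474 -0.08999504  0.3813048 ]
```

View pics/s1c.png

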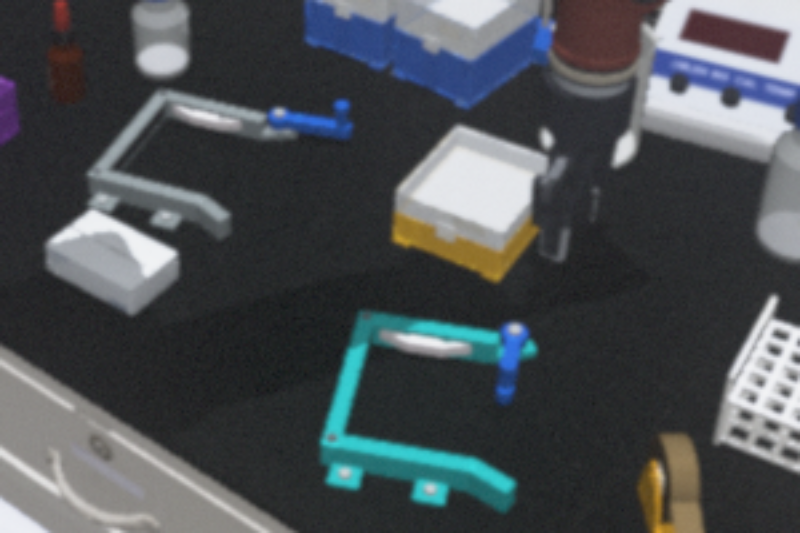

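```bash
cat > plan.py <<'E'
import numpy as np
rot=lambda t:np.array([[np.cos(t),-np.sin(t)],[np.sin(t),np.cos(t)]])
TH=0.269;O=np.array([544.,100.])
def plan(tcp,yaw,box,segs,h=5.):
    """segs: (length, dtheta) of box-centre path in world, tool rigid to box"""
    off=rot(box[2]).T@(np.array(tcp)-box[:2]); b=np.array(box,float); cur=np.array(tcp,float)
    for L,d in segs:
        n=max(1,round(L/h))
        t0=cur.copy()
        rows=[]
        for i in range(n):
            m=b[2]+d/n/2; b[:2]+=L/n*np.array([-np.sin(m),np.cos(m)]); b[2]+=d/n
            p=b[:2]+rot(b[2])@off; rows.append(np.r_[(p-cur)/25,np.degrees(d/n)/5]); cur=p
        print('seg',L,d,'n',n); print(np.round(rows,2).tolist())
        print(' box dock',(rot(TH).T@(b[:2]-O)).round(1),round(b[2]-TH,3),'tcp',cur.round(1))
E
python3 - <<'E'
from plan import *; from h import proj
for z in(10,20,30,40):print(z,proj('scene',(617,-259,z)))
f=np.array([-np.sin(.102),np.cos(.102)])*28
plan(np.array([648.1,-255.8])+f,.1,(637.75,-164.1,.102),[(65,.40),(45,0),(40,-.233)])
E
```

```text
10 (np.float64(436.88195448561777), np.float64(301.697741570504))
20 (np.float64(437.3222999895679), np.float64(298.4169625707439))
30 (np.float64(437.76645704017176), np.float64(295.1077857740133))
40 (np.float64(438.2144753405705), np.float64(291.7698408687717))
seg 65 0.4 n 13
[[0.06, 0.21, 0.35], [0.05, 0.21, 0.35], [0.04, 0.21, 0.35], [0.04, 0.21, 0.35], [0.03, 0.21, 0.35], [0.02, 0.22, 0.35], [0.02, 0.22, 0.35], [0.01, 0.22, 0.35], [0.0, 0.22, 0.35], [-0.0, 0.22, 0.35], [-0.01, 0.22, 0.35], [-0.02, 0.22, 0.35], [-0.02, 0.21, 0.35]]
 box dock [  18.1 -215. ] 0.233 tcp [ 650.3 -158.3]
seg 45 0 n 9
[[-0.1, 0.18, 0.0], [-0.1, 0.18, 0.0], [-0.1, 0.18, 0.0], [-0.1, 0.18, 0.0], [-0.1, 0.18, 0.0], [-0.1, 0.18, 0.0], [-0.1, 0.18, 0.0], [-0.1, 0.18, 0.0], [-0.1, 0.18, 0.0]]
 box dock [   7.7 -171.2] 0.233 tcp [ 628.7 -118.9]
seg 40 -0.233 n 8
[[-0.16, 0.14, -0.33], [-0.16, 0.15, -0.33], [-0.15, 0.15, -0.33], [-0.15, 0.15, -0.33], [-0.14, 0.16, -0.33], [-0.14, 0.16, -0.33], [-0.13, 0.17, -0.33], [-0.13, 0.17, -0.33]]
 box dock [   3.  -131.6] -0.0 tcp [599.9 -87.7]
```

The scene crop shows the gripper behind the box's −y face, with the near fingertip at crop (553,258), so about z 24 mm. The path is clear, so I'll start pushing.

Call:
{"method": "play_rows", "body": {"increments": [[[-0.02, 0.24, 0, 0, 0, 0, 60], [-0.02, 0.24, 0, 0, 0, 0, 60], [-0.02, 0.24, 0, 0, 0, 0, 60], [-0.02, 0.24, 0, 0, 0, 0, 60], [-0.02, 0.2, 0, 0, 0, 0, 60], [0.06, 0.21, 0, 0, 0, 0.35, 60], [0.05, 0.21, 0, 0, 0, 0.35, 60], [0.04, 0.21, 0, 0, 0, 0.35, 60], [0.04, 0.21, 0, 0, 0, 0.35, 60], [0.03, 0.21, 0, 0, 0, 0.35, 60], [0.02, 0.22, 0, 0, 0, 0.35, 60], [0.02, 0.22, 0, 0, 0, 0.35, 60], [0.01, 0.22, 0, 0, 0, 0.35, 60], [0, 0.22, 0, 0, 0, 0.35, 60], [0, 0.22, 0, 0, 0, 0.35, 60], [-0.01, 0.22, 0, 0, 0, 0.35, 60], [-0.02, 0.22, 0, 0, 0, 0.35, 60], [-0.02, 0.21, 0, 0, 0, 0.35, 60], [0, 0, 0, 0, 0, 0, 60]]]}}

```text
clock: 5.62
ee_pos: [652.1, -156.1, 53.0]
ee_rot: [-1.607, -2.697, -0.0]
contact_force: [-0.7, -0.2, 0.9]
finger_gap: 0.6
```

Run:
```python
from h import *
s=read_state();print(s['ee_pos'],s['ee_rot'],s['contact_force'])
a=snap('top','t2')[110:290,230:480]
a=cv2.resize(a,(800,576),interpolation=cv2.INTER_CUBIC)
cv2.imwrite('pics/t2c.png',a[:,:,::-1])
```

```text
[ 652.05336696 -156.07095064   53.00770203] [-1.60732432e+00 -2.69746000e+00 -4.51714568e-04] [-0.68425107 -0.24498298  0.94033792]
```

View pics/t2c.png

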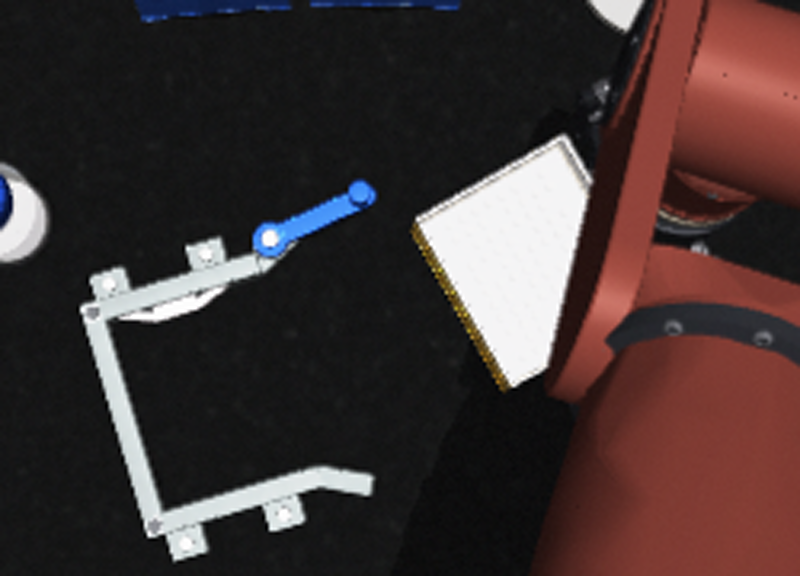

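The top crop shows the box turned as planned. Its lid corners are at crop (416,222), (564,137) and (508,389), and the catch is untouched.

Run:
```python
from h import *; from plan import *
q=lambda u,v,z:ray('top',230+(u+.5)/3.2-.5,110+(v+.5)/3.2-.5,z)
W=[q(416,222,58),q(564,137,58),q(508,389,58)]
ob,tb,r=fit([(62,52),(62,-52),(-58,52)],W);print(ob,tb,r.round(1),rot(TH).T@(ob-O),tb-TH)
v=read_state()['ee_rot'];import scipy.spatial.transform as T
R=T.Rotation.from_rotvec(v).as_matrix();print('jaw yaw',np.arctan2(R[1,1],R[0,1]))
tcp=read_state()['ee_pos'][:2];print('tcp in box',rot(tb).T@(tcp-ob))
plan(tcp,0,(*ob,tb),[(45,0),(40,-(tb-TH)),(50,0)])
```

```text
[616.731956   -99.80265499] 0.4849390678471681 [[ 1.8  1.4]
 [ 0.4 -0.4]
 [-2.2 -1. ]] [  17.01524866 -211.94697374] 0.2159390678471681
jaw yaw 0.49453900410983836
tcp in box [  4.74283426 -66.63474235]
seg 45 0 n 9
[[-0.09, 0.18, 0.0], [-0.09, 0.18, 0.0], [-0.09, 0.18, 0.0], [-0.09, 0.18, 0.0], [-0.09, 0.18, 0.0], [-0.09, 0.18, 0.0], [-0.09, 0.18, 0.0], [-0.09, 0.18, 0.0], [-0.09, 0.18, 0.0]]
 box dock [   7.4 -168. ] 0.216 tcp [ 631.  -116.7]
seg 40 -0.2159390678471681 n 8
[[-0.15, 0.14, -0.31], [-0.15, 0.15, -0.31], [-0.14, 0.15, -0.31], [-0.14, 0.15, -0.31], [-0.14, 0.16, -0.31], [-0.13, 0.16, -0.31], [-0.13, 0.16, -0.31], [-0.12, 0.17, -0.31]]
 box dock [   3.1 -128.3] 0.0 tcp [603.3 -85.8]
seg 50 0 n 10
[[-0.05, 0.19, 0.0], [-0.05, 0.19, 0.0], [-0.05, 0.19, 0.0], [-0.05, 0.19, 0.0], [-0.05, 0.19, 0.0], [-0.05, 0.19, 0.0], [-0.05, 0.19, 0.0], [-0.05, 0.19, 0.0], [-0.05, 0.19, 0.0], [-0.05, 0.19, 0.0]]
 box dock [  3.1 -78.3] 0.0 tcp [590.1 -37.6]
```

Call:
{"method": "play_rows", "body": {"increments": [[[-0.09, 0.18, 0, 0, 0, 0, 60], [-0.1, 0.18, 0, 0, 0, 0, 60], [-0.09, 0.18, 0, 0, 0, 0, 60], [-0.1, 0.18, 0, 0, 0, 0, 60], [-0.09, 0.18, 0, 0, 0, 0, 60], [-0.1, 0.18, 0, 0, 0, 0, 60], [-0.09, 0.18, 0, 0, 0, 0, 60], [-0.1, 0.18, 0, 0, 0, 0, 60], [-0.09, 0.18, 0, 0, 0, 0, 60], [-0.1, 0.18, 0, 0, 0, 0, 60], [-0.15, 0.14, 0, 0, 0, -0.32, 60], [-0.15, 0.15, 0, 0, 0, -0.32, 60], [-0.14, 0.15, 0, 0, 0, -0.32, 60], [-0.14, 0.15, 0, 0, 0, -0.32, 60], [-0.14, 0.16, 0, 0, 0, -0.32, 60], [-0.13, 0.16, 0, 0, 0, -0.32, 60], [-0.13, 0.16, 0, 0, 0, -0.32, 60], [-0.12, 0.17, 0, 0, 0, -0.32, 60], [0, 0, 0, 0, 0, 0, 60]]]}}

```text
clock: 7.25
ee_pos: [600.5, -80.6, 53.2]
ee_rot: [-1.902, -2.499, 0.0]
contact_force: [-0.5, -0.0, 0.7]
finger_gap: 0.601
```

Run:
```python
from h import *
s=read_state();print(s['ee_pos'],s['ee_rot'],s['contact_force'])
a=snap('top','t3')[140:290,240:440]
a=cv2.resize(a,(800,600),interpolation=cv2.INTER_CUBIC)
cv2.imwrite('pics/t3c.png',a[:,:,::-1])
```

```text
[600.48346944 -80.57838     53.16527518] [-1.90160296e+00 -2.49918323e+00  1.26380366e-04] [-0.51598678 -0.01610825  0.74433205]
```

View pics/t3c.png

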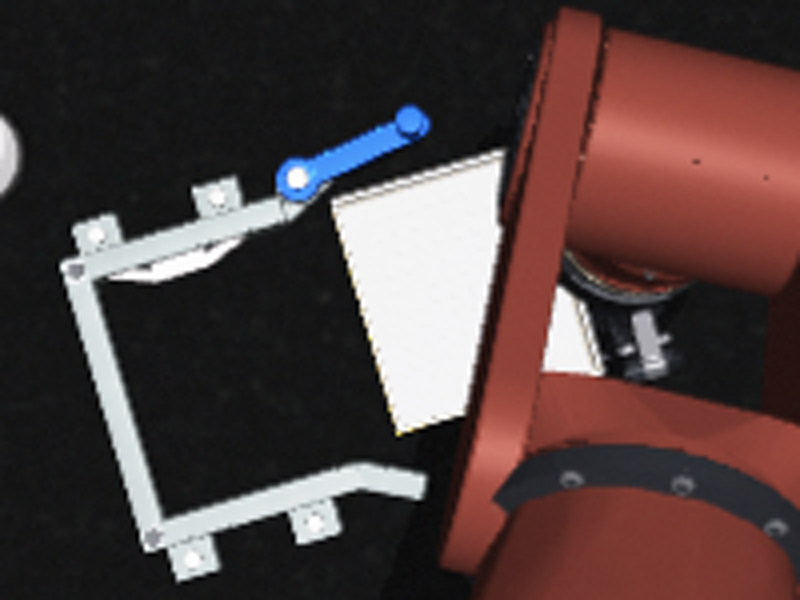

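Run:
```python
from h import *; from plan import *
q=lambda u,v,z:ray('top',240+(u+.5)/4-.5,140+(v+.5)/4-.5,z)
W=[q(332,200,58),q(398,434,58)]
ob,tb,r=fit([(62,52),(-58,52)],W);print(ob,tb,r.round(1),rot(TH).T@(ob-O),tb-TH)
e=(q(503,151,58)-W[0])[:2];print('edge yaw-TH',np.arctan2(e[0],-e[1])-TH)
s=read_state();print('tcp in dock',rot(TH).T@(s['ee_pos'][:2]-O))
W=[q(297,178,24),q(100,276,24),q(162,522,24),q(360,463,24)]
o,th,r=fit([(84,-62),(65,52),(-61,52),(-61,-50)],W);print('dock',o,th,r.round(1))
```

```text
[580.64475821 -20.04060318] 0.25848016159776205 [[ 1.   0.3]
 [-1.  -0.3]] [   3.4240132  -125.46258744] -0.010519838402237969
edge yaw-TH -0.007964173516778972
tcp in dock [   6.7281167  -189.54123038]
dock [544.28511976  99.3608764 ] 0.2674928067428767 [[-0.6 -2.1]
 [-1.3  2.5]
 [ 1.6 -1. ]
 [ 0.4  0.6]]
```

Call:
{"method": "play_rows", "body": {"increments": [[[-0.065, 0.19, 0, 0, 0, 0, 60], [-0.065, 0.19, 0, 0, 0, 0, 60], [-0.065, 0.19, 0, 0, 0, 0, 60], [-0.065, 0.19, 0, 0, 0, 0, 60], [-0.065, 0.19, 0, 0, 0, 0, 60], [-0.065, 0.19, 0, 0, 0, 0, 60], [-0.065, 0.19, 0, 0, 0, 0, 60], [-0.065, 0.19, 0, 0, 0, 0, 60], [-0.065, 0.19, 0, 0, 0, 0, 60], [-0.065, 0.19, 0, 0, 0, 0, 60]]]}}

```text
clock: 8.13
ee_pos: [584.9, -33.6, 53.3]
ee_rot: [-1.902, -2.5, 0.0]
contact_force: [0.6, -1.7, 1.7]
finger_gap: 0.601
```

Call:
{"method": "play_rows", "body": {"increments": [[[-0.053, 0.193, 0, 0, 0, 0, 60], [-0.053, 0.193, 0, 0, 0, 0, 60], [-0.053, 0.193, 0, 0, 0, 0, 60], [-0.053, 0.193, 0, 0, 0, 0, 60], [-0.053, 0.193, 0, 0, 0, 0, 60], [-0.053, 0.193, 0, 0, 0, 0, 60], [-0.053, 0.193, 0, 0, 0, 0, 60], [-0.053, 0.193, 0, 0, 0, 0, 60], [0, 0, 0, 0, 0, 0, 60]]]}}

```text
clock: 8.88
ee_pos: [573.9, 5.9, 53.0]
ee_rot: [-1.901, -2.499, -0.001]
contact_force: [0.2, -1.4, 0.3]
finger_gap: 0.602
```

Run:
```python
from h import *; from plan import *
s=read_state();print(s['ee_pos'],s['ee_rot'],s['contact_force'],s['moment'],'tcp in dock',rot(TH).T@(s['ee_pos'][:2]-O))
a=snap('top','t4')[140:290,240:440]
a=cv2.resize(a,(800,600),interpolation=cv2.INTER_CUBIC)
cv2.imwrite('pics/t4c.png',a[:,:,::-1])
```

```text
[573.92812078   5.89366388  53.04513213] [-1.90120160e+00 -2.49948479e+00 -9.45650678e-04] [ 0.2217414  -1.3885089   0.33423786] [ 0.0461878  -0.02223593 -0.03158673] tcp in dock [  3.84141139 -98.67592649]
```

View pics/t4c.png

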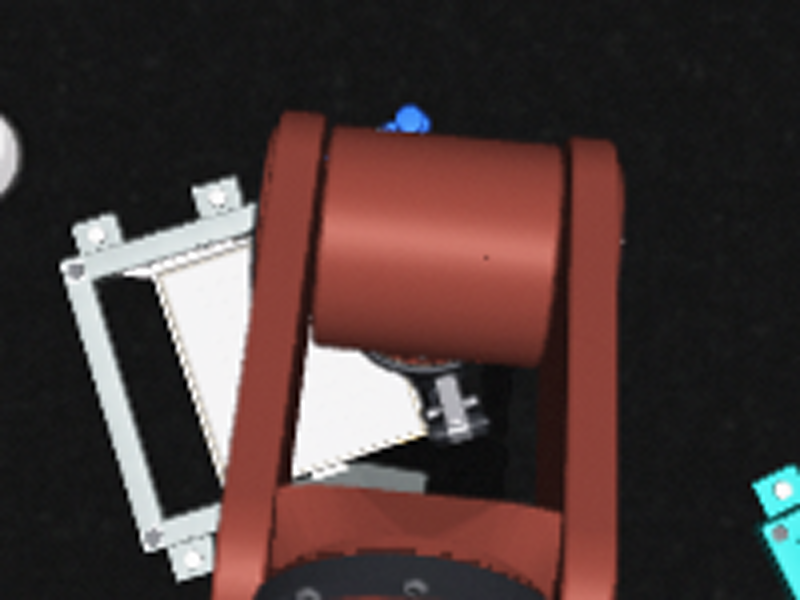

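The box is in the lane, with its front edge at crop (158,275)–(220,478), parallel to the back stop and still short of it. I'll go on in smaller bites and watch the force.

Call:
{"method": "play_rows", "body": {"increments": [[[-0.053, 0.193, 0, 0, 0, 0, 60], [-0.053, 0.193, 0, 0, 0, 0, 60], [-0.053, 0.193, 0, 0, 0, 0, 60], [-0.053, 0.193, 0, 0, 0, 0, 60], [-0.053, 0.193, 0, 0, 0, 0, 60], [-0.03, 0.12, 0, 0, 0, 0, 60], [0, 0, 0, 0, 0, 0, 60]]]}}

```text
clock: 9.52
ee_pos: [566.8, 32.7, 53.2]
ee_rot: [-1.902, -2.5, -0.001]
contact_force: [0.2, -0.0, -1.1]
finger_gap: 0.6
```

Call:
{"method": "play_rows", "body": {"increments": [[[-0.02, 0.08, 0, 0, 0, 0, 60], [-0.02, 0.08, 0, 0, 0, 0, 60], [0, 0, 0, 0, 0, 0, 60]]]}}

```text
clock: 9.77
ee_pos: [566.2, 35.9, 53.4]
ee_rot: [1.902, 2.5, 0.001]
contact_force: [-0.4, -0.6, 0.2]
finger_gap: 0.602
```

Call:
{"method": "play_rows", "body": {"increments": [[[-0.02, 0.08, 0, 0, 0, 0, 60], [0, 0, 0, 0, 0, 0, 60]]]}}

```text
clock: 9.93
ee_pos: [565.7, 37.8, 53.4]
ee_rot: [1.902, 2.5, 0.0]
contact_force: [0.9, -0.7, 1.0]
finger_gap: 0.602
```

Call:
{"method": "play_rows", "body": {"increments": [[[-0.02, 0.08, 0, 0, 0, 0, 60], [0, 0, 0, 0, 0, 0, 60]]]}}

```text
clock: 10.1
ee_pos: [565.1, 39.8, 53.3]
ee_rot: [1.902, 2.5, 0.0]
contact_force: [0.3, -0.8, -0.9]
finger_gap: 0.599
```

Call:
{"method": "play_rows", "body": {"increments": [[[-0.02, 0.08, 0, 0, 0, 0, 60], [0, 0, 0, 0, 0, 0, 60]]]}}

```text
clock: 10.27
ee_pos: [565.0, 40.2, 53.7]
ee_rot: [1.898, 2.5, -0.003]
contact_force: [1.4, -6.7, 0.5]
finger_gap: 0.601
```

Call:
{"method": "play_rows", "body": {"increments": [[[-0.01, 0.04, 0, 0, 0, 0, 60], [0, 0, 0, 0, 0, 0, 60]]]}}

```text
clock: 10.43
ee_pos: [565.1, 40.3, 53.9]
ee_rot: [1.897, 2.499, -0.005]
contact_force: [0.7, -8.0, 0.9]
finger_gap: 0.602
```

Call:
{"method": "play_rows", "body": {"increments": [[[-0.01, 0.04, 0, 0, 0, 0, 60], [0, 0, 0, 0, 0, 0, 60]]]}}

```text
clock: 10.6
ee_pos: [565.0, 40.4, 54.1]
ee_rot: [1.895, 2.499, -0.007]
contact_force: [-0.3, -11.6, 1.6]
finger_gap: 0.601
```

Run:
```python
from h import *; from plan import *
s=read_state();print(s['contact_force'],s['moment'],'tcp in dock',rot(TH).T@(s['ee_pos'][:2]-O))
a=snap('top','t5')[170:290,240:400]
a=cv2.resize(a,(800,600),interpolation=cv2.INTER_CUBIC)
cv2.imwrite('pics/t5c.png',a[:,:,::-1])
```

```text
[ -0.34808972 -11.62443257   1.61195713] [-1.71727268  0.02211217  0.32792581] tcp in dock [  4.45615147 -63.0279301 ]
```

View pics/t5c.png

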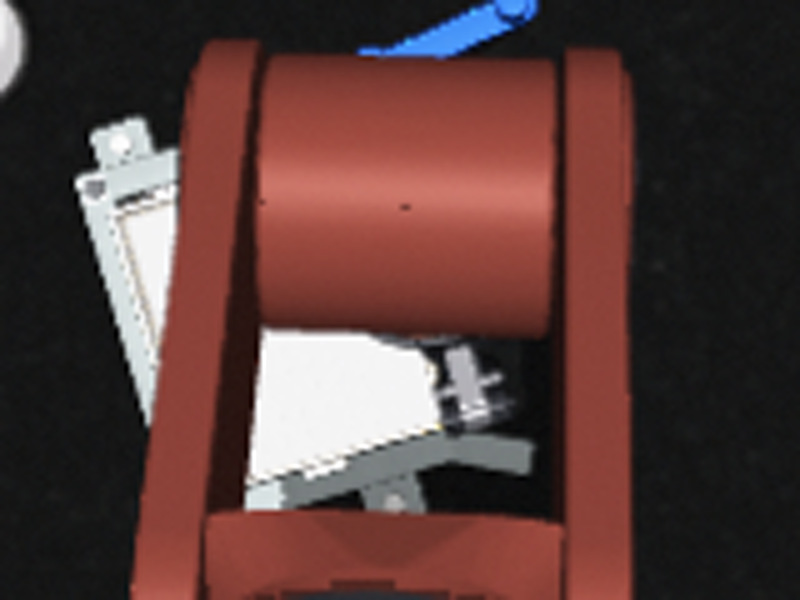

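The push stopped abruptly with force rising to about 12 N at TCP y = −63 in the dock's frame, which fits "home". The lid edge at crop (115,205)–(155,355) lies against the stop. Now I'll retreat, raise, shut the fingers and move to the outside of the catch post.

Call:
{"method": "play_rows", "body": {"increments": [[[0.13, -0.48, 0, 0, 0, 0, 60], [0.27, -0.96, 0, 0, 0, 0, 60], [0.27, -0.96, 0, 0, 0, 0, 60], [0.27, -0.96, 0, 0, 0, 0, 60], [0, 0, 1, 0, 0, 0, 0], [0, 0, 1, 0, 0, 0, 0], [0, 0, 1, 0, 0, 0, 0], [0, 0, 1, 0, 0, 0, 0], [0, 0, 0, 0, 0, 0, 0]]]}}

```text
clock: 11.4
ee_pos: [591.8, -41.0, 159.6]
ee_rot: [1.898, 2.492, 0.01]
contact_force: [1.1, -0.8, 1.5]
finger_gap: 0.002
```

Run:
```python
from h import *; from plan import *
s=read_state();c=s['ee_pos'];print(c,s['finger_gap'])
P=lambda ph,d,r=62:O+rot(TH)@(np.array([84,-62])+r*np.array([-np.cos(ph),-np.sin(ph)])-d*np.array([-np.sin(ph),np.cos(ph)]))
p=P(1.706,38);print('start',p,'delta/25',(p-c[:2])/25,'turn',np.degrees(1.706)/5)
cur=p
n=20; a=P(1.706,19);print('approach',(a-p)/25);cur=a
for ph in np.linspace(1.706,0,n+1)[1:]:
    q=P(ph,19);print(((q-cur)/25).round(2).tolist(),end=' ');cur=q
print('turn/row',-np.degrees(1.706)/5/n,cur)
```

```text
[591.83857646 -41.01406215 159.60920993] 0.0016323289067489968
start [700.7782877   20.49528127] delta/25 [4.35758845 2.46037374] turn 19.54931996986369
approach [-0.69875606 -0.29889791]
[-0.17, -0.14] [-0.19, -0.12] [-0.2, -0.1] [-0.2, -0.09] [-0.21, -0.07] [-0.22, -0.05] [-0.22, -0.03] [-0.22, -0.01] [-0.22, 0.01] [-0.22, 0.02] [-0.22, 0.04] [-0.21, 0.06] [-0.21, 0.08] [-0.2, 0.1] [-0.19, 0.11] [-0.18, 0.13] [-0.17, 0.14] [-0.16, 0.16] [-0.14, 0.17] [-0.13, 0.18] turn/row -0.9774659984931844 [586.73598735  27.7598769 ]
```

Call:
{"method": "play_rows", "body": {"increments": [[[0.22, 0.12, 0, 0, 0, 0.98, 0], [0.22, 0.12, 0, 0, 0, 0.98, 0], [0.22, 0.12, 0, 0, 0, 0.98, 0], [0.22, 0.12, 0, 0, 0, 0.98, 0], [0.22, 0.12, 0, 0, 0, 0.98, 0], [0.22, 0.12, 0, 0, 0, 0.98, 0], [0.22, 0.12, 0, 0, 0, 0.98, 0], [0.22, 0.12, 0, 0, 0, 0.98, 0], [0.22, 0.12, 0, 0, 0, 0.98, 0], [0.22, 0.12, 0, 0, 0, 0.98, 0], [0.22, 0.12, 0, 0, 0, 0.98, 0], [0.22, 0.12, 0, 0, 0, 0.98, 0], [0.22, 0.12, 0, 0, 0, 0.98, 0], [0.22, 0.12, 0, 0, 0, 0.98, 0], [0.22, 0.12, 0, 0, 0, 0.98, 0], [0.22, 0.12, 0, 0, 0, 0.98, 0], [0.22, 0.12, 0, 0, 0, 0.98, 0], [0.22, 0.12, 0, 0, 0, 0.98, 0], [0.22, 0.12, 0, 0, 0, 0.98, 0], [0.22, 0.12, 0, 0, 0, 0.98, 0]]]}}

```text
clock: 13.07
ee_pos: [697.4, 20.1, 152.0]
ee_rot: [0.644, -3.074, -0.003]
contact_force: [-0.1, -0.8, -0.7]
finger_gap: 0.002
```

Call:
{"method": "play_rows", "body": {"increments": [[[0, 0, -1, 0, 0, 0, 0], [0, 0, -1, 0, 0, 0, 0], [0, 0, -1, 0, 0, 0, 0], [0, 0, -1, 0, 0, 0, 0], [0, 0, 0, 0, 0, 0, 0], [0, 0, 0, 0, 0, 0, 0], [0, 0, 0, 0, 0, 0, 0]]]}}

```text
clock: 13.65
ee_pos: [698.2, 19.7, 54.0]
ee_rot: [-0.638, 3.075, 0.0]
contact_force: [0.1, -0.0, 0.2]
finger_gap: 0.002
```

Run:
```python
from h import *; from plan import *
import scipy.spatial.transform as T
s=read_state();R=T.Rotation.from_rotvec(s['ee_rot']).as_matrix()
print(s['ee_pos'],'yaw',np.arctan2(R[1,1],R[0,1]),s['joint_positions'])
a=snap('top','t6')[140:290,240:440]; b=snap('scene','s6')[205:305,240:400]
a=cv2.resize(a,(600,450),interpolation=cv2.INTER_CUBIC);b=cv2.resize(b,(720,450),interpolation=cv2.INTER_CUBIC)
cv2.imwrite('pics/t6c.png',cv2.resize(np.hstack([a,b]),(800,273))[:,:,::-1])
cv2.imwrite('pics/s6c.png',cv2.resize(b,(800,500))[:,:,::-1])
```

```text
[698.22556422  19.66807195  54.01521673] yaw 1.9800979431835768 [-7.24052087e-02  5.76153405e-01  1.53378274e+00  5.26446455e-04
  1.03062055e+00 -2.05277371e+00]
```

View pics/s6c.png

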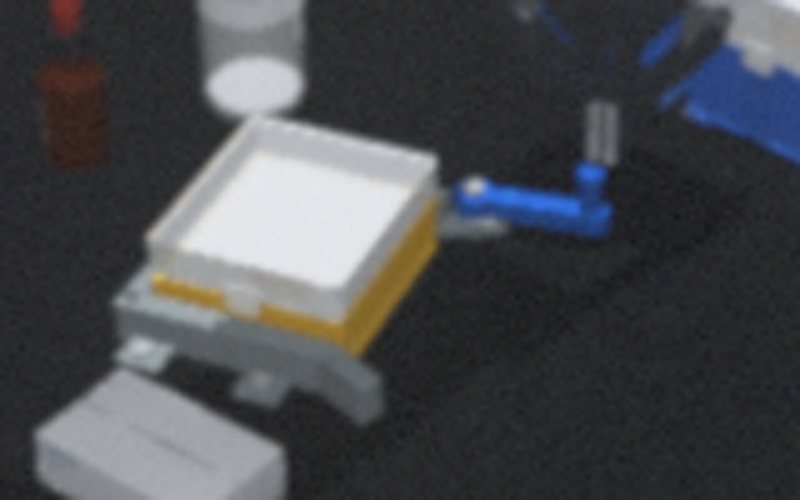

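The scene crop shows the box seated in the dock with its rear face flush near the rail straight's end. The closed fingers (crop 603,165) are just behind the post (592,172), on its outer side. Next I'll start the swing.

Call:
{"method": "play_rows", "body": {"increments": [[[-0.3, -0.14, 0, 0, 0, 0, 0], [-0.3, -0.13, 0, 0, 0, 0, 0], [-0.17, -0.14, 0, 0, 0, -0.98, 0], [-0.19, -0.12, 0, 0, 0, -0.98, 0], [-0.2, -0.1, 0, 0, 0, -0.98, 0], [-0.2, -0.09, 0, 0, 0, -0.98, 0], [-0.21, -0.07, 0, 0, 0, -0.98, 0], [-0.22, -0.05, 0, 0, 0, -0.98, 0], [0, 0, 0, 0, 0, 0, 0]]]}}

```text
clock: 14.5
ee_pos: [651.9, -1.8, 54.2]
ee_rot: [0.166, 3.137, -0.0]
contact_force: [-0.3, -0.3, -0.2]
finger_gap: 0.004
```

Run:
```python
from h import *; from plan import *
for z in(10,20,30,40):print(z,np.subtract(proj('scene',(698,20,z)),(240,205))*5)
s=read_state();print(s['ee_pos'],s['contact_force'])
a=snap('top','t7')[140:290,240:440]; b=snap('scene','s7')[205:305,240:400]
a=cv2.resize(a,(400,300),interpolation=cv2.INTER_CUBIC);b=cv2.resize(b,(400,250),interpolation=cv2.INTER_CUBIC)
c=np.zeros((300,800,3),np.uint8);c[:,:400]=a;c[:250,400:]=b
cv2.imwrite('pics/m7.png',c[:,:,::-1])
```

```text
10 [602.56215522 186.953667  ]
20 [603.04794281 171.5117144 ]
30 [603.53740062 155.95309452]
40 [604.03057042 140.27648018]
[651.90954759  -1.8423094   54.23894974] [-0.27131732 -0.3062085  -0.15024838]
```

View pics/m7.png

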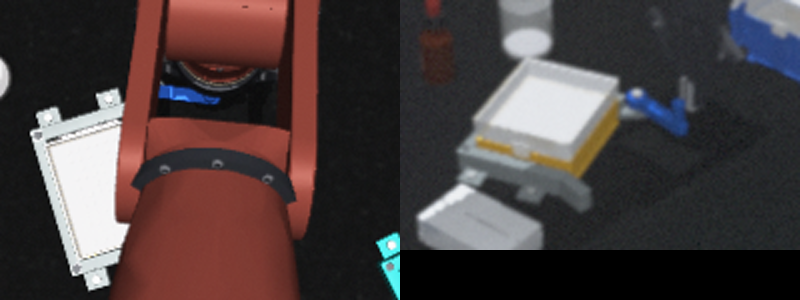

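The catch is swinging with the fingers: in the scene half, the bar now runs from (635,95) to (683,130). I'll carry on along the arc.

Call:
{"method": "play_rows", "body": {"increments": [[[-0.22, -0.03, 0, 0, 0, -0.98, 0], [-0.22, -0.01, 0, 0, 0, -0.98, 0], [-0.22, 0.01, 0, 0, 0, -0.98, 0], [-0.22, 0.02, 0, 0, 0, -0.98, 0], [-0.22, 0.04, 0, 0, 0, -0.98, 0], [-0.21, 0.06, 0, 0, 0, -0.98, 0], [-0.21, 0.08, 0, 0, 0, -0.98, 0], [-0.2, 0.1, 0, 0, 0, -0.98, 0], [-0.19, 0.11, 0, 0, 0, -0.98, 0], [-0.18, 0.13, 0, 0, 0, -0.98, 0], [-0.17, 0.14, 0, 0, 0, -0.98, 0], [-0.16, 0.16, 0, 0, 0, -0.98, 0], [-0.14, 0.17, 0, 0, 0, -0.98, 0], [-0.11, 0.15, 0, 0, 0, -0.98, 0], [0, 0, 0, 0, 0, 0, 0]]]}}

```text
clock: 15.85
ee_pos: [586.1, 27.2, 53.7]
ee_rot: [1.901, 2.501, 0.0]
contact_force: [-0.4, -0.0, -0.2]
finger_gap: 0.0
```

Call:
{"method": "play_rows", "body": {"increments": [[[-0.01, 0.04, 0, 0, 0, 0, 0], [-0.01, 0.04, 0, 0, 0, 0, 0], [0, 0, 0, 0, 0, 0, 0]]]}}

```text
clock: 16.1
ee_pos: [585.8, 28.5, 53.5]
ee_rot: [1.9, 2.501, -0.001]
contact_force: [-0.3, -1.1, 1.2]
finger_gap: -0.0
```

Call:
{"method": "play_rows", "body": {"increments": [[[-0.01, 0.04, 0, 0, 0, 0, 0], [0, 0, 0, 0, 0, 0, 0]]]}}

```text
clock: 16.27
ee_pos: [585.7, 28.8, 53.5]
ee_rot: [1.9, 2.5, -0.002]
contact_force: [0.6, -4.3, 1.9]
finger_gap: -0.003
```

Call:
{"method": "play_rows", "body": {"increments": [[[-0.01, 0.04, 0, 0, 0, 0, 0], [0, 0, 0, 0, 0, 0, 0]]]}}

```text
clock: 16.43
ee_pos: [585.6, 29.1, 53.5]
ee_rot: [1.899, 2.499, -0.003]
contact_force: [0.1, -7.2, 1.4]
finger_gap: -0.004
```

Run:
```python
from h import *; from plan import *
s=read_state();print(s['ee_pos'],s['contact_force'],rot(TH).T@(s['ee_pos'][:2]-O))
```

```text
[585.61489398  29.0653062   53.52935387] [ 0.09729398 -7.19027246  1.38693072] [ 21.26616508 -79.44356745]
```

The force is rising against a hard stop at dock y = −79.4, matching the shut geometry (−62 − 6.5 − 11 = −79.5). One last nudge, then I'll retreat out of the way and look.

Call:
{"method": "play_rows", "body": {"increments": [[[-0.01, 0.04, 0, 0, 0, 0, 0], [0, 0, 0, 0, 0, 0, 0], [0.03, -0.12, 0, 0, 0, 0, 0], [0.13, -0.48, 0, 0, 0, 0, 0], [0.27, -0.96, 0, 0, 0, 0, 0], [0.27, -0.96, 0, 0, 0, 0, 0], [0, 0, 1, 0, 0, 0, 0], [0, 0, 1, 0, 0, 0, 0], [0, 0, 1, 0, 0, 0, 0], [0, -1, 1, 0, 0, 0, 0], [0, -1, 0, 0, 0, 0, 0], [0, -1, 0, 0, 0, 0, 0], [0, -1, 0, 0, 0, 0, 0], [0, -1, 0, 0, 0, 0, 0], [0, -1, 0, 0, 0, 0, 0], [0, -1, 0, 0, 0, 0, 0], [0, -1, 0, 0, 0, 0, 0], [0, -1, 0, 0, 0, 0, 0], [0, 0, 0, 0, 0, 0, 0]]]}}

```text
clock: 18.02
ee_pos: [602.3, -260.9, 153.3]
ee_rot: [1.906, 2.495, -0.001]
contact_force: [0.5, -1.2, 0.7]
finger_gap: -0.001
```

Run:
```python
from h import *
print(read_state()['ee_pos'],read_state()['contact_force'])
a=snap('top','t8')
# unmoved-object check
z=cv2.imread('pics/t0.png')[:,:,::-1]
for n,(x,y,X,Y) in dict(cap=(200,150,248,196),drop=(192,212,225,240),carton=(292,288,358,335)).items():
    d=np.abs(a[y:Y,x:X].astype(int)-z[y:Y,x:X]).max(2);print(n,d.mean().round(2),(d>60).sum())
c=cv2.resize(a[170:290,240:400],(800,600),interpolation=cv2.INTER_CUBIC)
cv2.imwrite('pics/t8c.png',c[:,:,::-1])
```

```text
[ 602.25478021 -260.89012798  153.31562945] [ 0.50585183 -1.15256344  0.67374842]
cap 2.7 0
drop 3.31 3
carton 1.42 0
```

View pics/t8c.png

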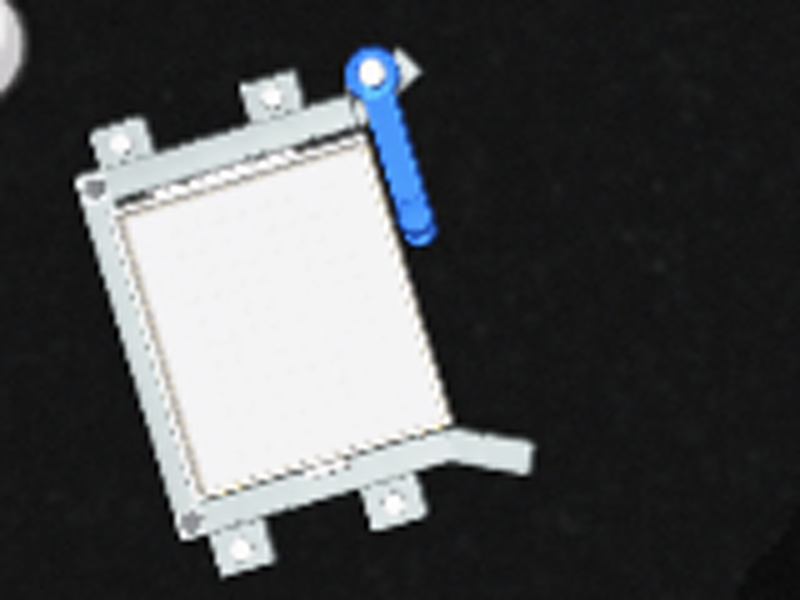

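Run:
```python
from h import *; from plan import *
q=lambda u,v,z:ray('top',240+(u+.5)/5-.5,170+(v+.5)/5-.5,z)
ob,tb,r=fit([(62,52),(-58,52),(-58,-52),(62,-52)],[q(118,213,58),q(200,497,58),q(453,424,58),q(368,139,58)])
print('box in dock',rot(TH).T@(ob-O),tb-TH,r.round(1))
d=rot(TH).T@(q(416,220,46)-q(371,72,24))[:2];print('catch',np.arctan2(-d[1],-d[0]),np.hypot(*d))
d=rot(TH).T@(q(420,232,22)-q(371,72,22))[:2];print('bar dir',np.arctan2(-d[1],-d[0]),np.hypot(*d))
```

```text
box in dock [-4.04753802 -1.69757869] 0.0010695725611926665 [[ 2.   1.7]
 [-2.8  0.3]
 [-1.9 -1.4]
 [ 2.6 -0.7]]
catch 0.00862742735349718 64.33973962771157
bar dir 0.012146493807980129 67.73816378207253
```

```bash
python3 -c "
from station import *
print(close_job())"
```

```text
the job is handed in; nothing more can be done
None
```

The yellow tip box is home in the grey dock with the blue catch shut behind it, and I've handed the job in at about 18 s of the 72 s allowed. No verdict came back.

**Box:** I pushed it on its −y face with the two half-open fingers, never lifting it, until it met the back stop. The force then rose abruptly to about 12 N, at the tool position expected for home.

**Catch:** I swung it shut with closed fingers on its post. It came up against a stop at the shut position, where I was pressing with about 7 N at the last reading. I gave it one more 1 mm nudge and then withdrew the arm clear of everything.

**Last checks, from the top camera:**
- **Box angle:** it was within about 0.001 rad of the dock's.
- **Catch angle:** it read about 0.01 rad, which I take as shut.
- **Neighbours:** both bottles and the carton looked unchanged from the first picture.
- **Disagreement:** the camera put the box at −4.0, −1.7 mm from home. At most 3 mm of sideways offset is possible, towards the −x rail where the pad presses it. The fit was off by 2–3 mm at the corners, so I relied on the contact stop for "fully home".

I viewed ten pictures, the full budget.

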